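Slide the harmonica tray under the maple plank

TASK

Take the grey tray that holds the two chrome harmonicas by its handle and slide it straight into the empty space under the middle of the raised maple plank, until the whole tray is underneath and only its handle sticks out in front, square to the plank and midway between its ends. Keep the tray flat on the table, do not bump the plank with the tray or the hand, leave the other grey tray where it is, and let go at the end.

Things in the scene. Friction and masses are not known exactly. Their poses are not given: they have to be found in the camera images.
- tray_mid (a point): Centre of the loose grey plastic tray with two chrome harmonicas (each 28 x 100 x 20 mm, loose, lying along the tray's y). The tray is 80 mm (x) by 116 mm (y) and 20 mm high; the harmonicas reach 24 mm above the table; about 0.4 kg in all. The point is 10 mm above the table, z up. The handle is on the -x side, which faces the robot at yaw 0.
- tray_grip (a point): Centre of the grip fin of that tray's handle, 110 mm from the tray's centre along the tray's -x; axes as the tray's. The fin is upright, 14 mm thick (y), 40 mm long (x), from the table to 50 mm above it; this point is 25 mm up. Pinch it from above across y. A flat strap 30 mm wide and 6 mm thick joins it to the tray along the table.
- plank: Fixed maple plank, 130 mm deep (x), 560 mm long (y), on end panels; underside 60 mm, top 78 mm above the table, small things on top. Origin: on the table under its middle, the centre of the empty space; x points away from the robot, front edge at x = -65 mm. A white bin and a pile of books stand under its two ends, leaving a space 200 mm wide at the origin, open to the front.
- spare_tray: The other grey tray, loose, same shape, size and handle (origin at the centre of its underside, handle along -x), but holding two dark wooden sticks 25 mm thick that reach 29 mm above the table. To be left alone. One tray starts to the left and one to the right in front of the plank, either way round.
Things that resemble listed ones, but are neither listed nor needed, are in the scene too. Leave any blue look-alike of the part that bears tray_mid alone.

How it is judged (in metres and radians):
At the end, for the whole second after the job is handed in: The harmonica tray rests flat on the table, released, wholly under the plank: its centre within 27 mm of the plank's middle front to back and 30 mm side to side, and square to the plank within 11 degrees (x of tray_mid in the frame of plank between -0.027 and 0.027 m and y of tray_mid in the frame of plank between -0.03 and 0.03 m and angle between the x axis of tray_mid and the x axis of plank, either way round below 0.2 rad and height (world z) of tray_mid below 0.016 m and angle between tray_mid's own z axis and vertical below 0.08 rad and linear speed of tray below 0.02 m/s); the robot touches nothing.
It fails at once if the tray, the fingers or the arm bumped the plank (more than 3 N) (contact force between any of tray, the fingers, the arm and plank above 3 N).
It fails at once if the tray was lifted more than 25 mm off the table (height (world z) of tray_mid above 0.035 m).
It fails at once if the tray was tipped by more than 17 degrees (angle between tray_mid's own z axis and vertical above 0.3 rad).
It fails at once if the other grey tray was moved more than 20 mm (distance of spare_tray from where it was at the start of the episode above 0.02 m).
It also fails if it takes over 42 s, if anything falls off the work surface, if the arm or the gripper's body presses on something with over 40 N, if the wrist force passes 120 N, or if a joint passes its speed limit or range.

ROBOT

A 6-joint arm with a two-finger parallel gripper is mounted at the origin on the work surface. World frame = base frame: x ahead of the robot, y to its left, z up, the work surface at z = 0. Lengths are in mm, angles in rad, forces in N, time in s.
With the tool pointing down it reaches from about 375 to 750 mm from the base axis. Payload 9 kg.
Tool frame: the origin (TCP) lies at the very end of the fingers, on their centre line; the grasp point (between the pads) lies grip_point_offset behind it (grip_point_offset is the distance from the TCP to the grasp point, in mm); z points along the fingers, y is the line along which they close (so a half turn about z gives the same grasp; the last joint's range is limited). The gripper opens to 85 mm and grips with 20 to 120 N. Pads are 22 mm wide; open, the fingers measure 114 mm over their backs; the gripper's body (76 mm by 85 mm) begins 54 mm behind the grasp point. The pads swing forward as they close: fully open they stand 13 mm farther back than shut.
Start: joints at [-1.531, 0.104, 0.097, 1.564, 0, 1.353], TCP at [152.981, -580.201, 231.331] pointing down, gripper open.
Joint ranges: [-2.99, 2.99], [-0.84, 1.86], [-1.1, 1.16], [-1.84, 2.11], [-1.51, 1.56], [-3.14, 3.14]. Speed limits (rad/s): [2.22, 2.22, 2.57, 3.14, 3.14, 3.14].

INTERFACE

Orientations are given as a rotation vector (axis times angle).
In Python, from station import observe, get_image, sign_off, grip_point_offset gives the robot as it stands.
- The arm moves only by the shell command python3 -m inch 'ROWS' [OPENING] [FORCE]. ROWS is text: rows parted by semicolons, each of 6 numbers parted by spaces: the shift along the tool's x, y, z in cm, then the turn, a rotation vector about the tool's x, y, z in degrees. A call has 1 to 10 rows; each row is the pose to reach, as a shift and turn from the pose commanded when the call began, along the tool's axes at that moment; what a row does not reach only later rows make up. A row lasts 1/12 s, in which the tool goes at most 41.7 mm and 7.16 degrees, less where a joint would pass 70% of its speed; a pose out of reach is approached as far as the arm can. A call with a gripper value outside its range is refused whole. OPENING is the gripper command: -1 is fully open, 1 is shut, values between are in proportion, set as the call begins (- or left out, the last holds). The fingers move at their own pace and stop on an object; FORCE is the grip in N (left out, the last holds). Time passes only in rows, so rows that repeat a pose let the fingers close. It gives the time, the measured TCP pose, the force, the opening and the grip force at its end, in the units of the state.
- observe(): the state, without advancing time (a new reading comes with each control period).
- get_image(name): name is "scene" or "top"; returns a dict with "color" (384x512x3 uint8, red, green, blue), "intrinsics" (3x3 intrinsics, pixels), "R" (3x3) and "t" (3): a world point X has camera coordinates R X + t. Camera axes: x right, y down, z forward; pixel columns grow to the right and rows downward; lengths in mm; the calibration is good to about 2 mm. A picture is of the moment at which its call begins. There is no depth.
- sign_off(): hands the job in; it is judged then, once.
The state is a dict: "time_s": time; "q": joint angles; "joint_velocities": joint speeds; "joint_torque": joint torques, N m; "tool_pos": TCP position; "ee_rot": TCP orientation; "wrist_force": force on the tool from outside, world axes, zero at the start; "ft_torque": the same for the moment, N m; "grip_width": finger opening in mm; "finger_force": force on a finger pad.
Only numpy, scipy, OpenCV 4.12 (cv2) and the standard library are available. Lean on these libraries where they do the work, as an engineer would, in place of code of your own. Each camera call takes 0.05 s, during which the arm holds its last target. There are 200 camera calls.

## Working session

There is one attempt and no reset: what is moved stays moved. The work goes in short steps, Python scripts to look and compute and a shell command to move; the robot and the scene stay as the last step left them, time stands still between calls to the robot, and variables do not carry over. Pictures are saved under pics/ and viewed, at most 10 in all, crops included, and the job is handed in when it is done.

```bash
ls; mkdir -p pics; python3 - <<'E'
from station import *
import cv2,numpy as np
print(observe(), grip_point_offset)
for n in("scene","top"):
    g=get_image(n); cv2.imwrite(f"pics/{n}0.png",g["color"][...,::-1]); print(n,g["intrinsics"],g["R"],g["t"])
E
```

```text
pics
{'time_s': 0.0, 'q': array([-1.53069780e+00,  1.04702557e-01,  9.64548536e-02,  1.56390688e+00,
       -4.86116180e-06,  1.35313159e+00]), 'joint_velocities': array([-0.00206662,  0.00024009, -0.00051796,  0.00033857, -0.00072667,
        0.00162592]), 'joint_torque': array([-1.86741752e-03, -5.56907523e+01,  5.03673398e+01,  1.64930552e-02,
       -2.82910460e-04,  4.25959615e-05]), 'tool_pos': array([ 152.96519637, -579.82032933,  230.51249109]), 'ee_rot': array([-3.11419496e+00, -4.03599678e-01, -1.81490098e-04]), 'wrist_force': array([ 0.71065157, -0.23529737,  0.0666082 ]), 'ft_torque': array([-0.02742505,  0.01938997, -0.03448784]), 'finger_force': 0.0, 'grip_width': 85.28041847477735} 18.700000000000003
scene [[396.3704691    0.         258.99187043]
 [  0.         396.3704691  193.54793176]
 [  0.           0.           1.        ]] [[-0.55053044  0.83473421  0.01162016]
 [ 0.71276645  0.47724467 -0.51400537]
 [-0.43460353 -0.27469314 -0.85770825]] [ 253.38492874 -333.11986727 1176.03006991]
top [[458.6650291    0.         265.19452762]
 [  0.         458.6650291  192.1493474 ]
 [  0.           0.           1.        ]] [[ 0.02620821 -0.99911794  0.03280963]
 [-0.99762243 -0.02823347 -0.06286774]
 [ 0.06373862 -0.03108397 -0.99748242]] [  -7.03529673  497.03222244 1120.06936665]
```

View pics/top0.png

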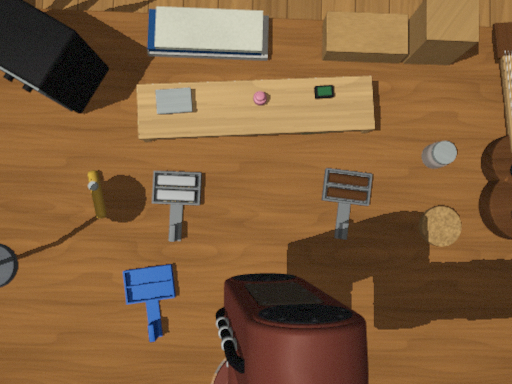

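View pics/scene0.png

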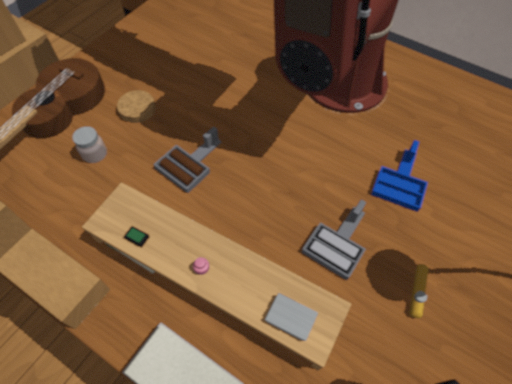

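The top view shows three candidates for the tray: a grey one with chrome bars at (177,188), a grey one with dark sticks at (348,187), and a blue look-alike at (150,290). By the description I choose (177,188). The plank's corners are near (137,85), (372,77), (374,129), (139,138). Next is a close crop to check the choice and measure.

```bash
cat > h.py <<'E'
import numpy as np,cv2
from station import *
def world(g,px,z):
    K,R,t=(np.array(g[k]) for k in("intrinsics","R","t"))
    d=R.T@np.linalg.solve(K,[*px,1]); c=-R.T@t
    return c+d*(z-c[2])/d[2]
def crop(g,name,x0,y0,x1,y1,s):
    cv2.imwrite("pics/"+name,cv2.resize(g["color"][y0:y1,x0:x1,::-1],None,fx=s,fy=s,interpolation=cv2.INTER_CUBIC))
E
python3 - <<'E'
from h import *
g=get_image("top"); crop(g,"c1.png",130,70,290,190+60,5) if 0 else crop(g,"c1.png",140,160,220,250,6)
for p in [(137,85),(372,77),(374,129),(139,138)]: print(world(g,p,78).round())
E
```

```text
[737. 317.  78.]
[ 777. -240.   78.]
[ 651. -247.   78.]
[611. 307.  78.]
```

View pics/c1.png

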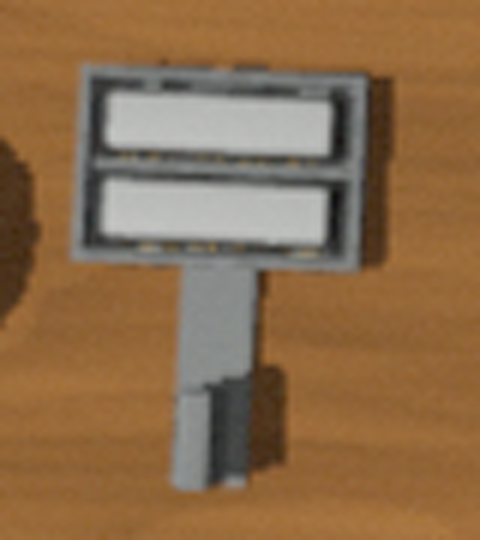

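```bash
python3 - <<'E'
from h import *
g=get_image("top")
f=lambda x,y:((x+.5)/6-.5+140,(y+.5)/6-.5+160)
c=np.array([world(g,f(*p),20) for p in[(83,65),(368,72),(358,270),(72,260)]])
print(c.round(),c.mean(0).round(1))
print(np.linalg.norm(np.diff(c,axis=0),axis=1))
d=c[0]+c[1]-c[2]-c[3]; e=c[0]+c[3]-c[1]-c[2]
print("yaw",np.degrees([np.arctan2(d[1],d[0]),np.arctan2(-e[0],e[1])]))
fin=world(g,f(193,438),50); print("fin",fin)
v=c.mean(0)-fin; print(np.hypot(*v[:2]),np.degrees(np.arctan2(v[1],v[0])))
p=np.array([world(g,q,78) for q in[(137,85),(372,77),(374,129),(139,138)]])
print("plank",p.mean(0)); e=p[0]+p[3]-p[1]-p[2]; print(np.degrees(np.arctan2(-e[0],e[1])))
s=np.array([world(g,q,20) for q in[(325.5,169),(372,173),(369,206),(323,200)]]);print("spare",s.round(),s.mean(0),world(g,(342,221),50))
from scipy.spatial.transform import Rotation as R
print(R.from_rotvec(observe()["ee_rot"]).as_matrix().round(3))
E
```

```text
[[542. 282.  20.]
 [543. 166.  20.]
 [462. 168.  20.]
 [463. 284.  20.]] [502.4 225.   20. ]
[116.17862173  81.36515656 116.09612262]
yaw [-0.83867977 -0.07700888]
fin [392.49122442 226.7847721   50.        ]
109.94275521081627 -0.942702830621261
plank [694.0441008   34.16116525  78.        ]
4.074247227983978
spare [[ 559. -142.   20.]
 [ 552. -258.   20.]
 [ 470. -252.   20.]
 [ 481. -137.   20.]] [ 515.44100198 -197.22508367   20.        ] [ 430.57346822 -179.0044265    50.        ]
[[ 0.967  0.255 -0.   ]
 [ 0.255 -0.967  0.001]
 [ 0.    -0.001 -1.   ]]
```

The crop confirms two chrome bars in a grey tray, with the fin at image (172,232). Measured positions:

| Item | Position (mm) | Yaw |
|---|---|---|
| Tray centre | (502, 225) | -0.8° |
| Fin | (392, 227) | as the tray |
| Plank centre | (694, 34) | +4.1° |

I'll travel around the base and turn the tool about -164°, which keeps joint 6 inside its range.

```bash
r='28.2 -11.6 0 0 0 -65'; python3 -m inch '14 -5.8 0 0 0 -32; 28.2 -11.6 0 0 0 -65; 28.2 -11.6 0 0 0 -65; 28.2 -11.6 0 0 0 -65; 28.2 -11.6 0 0 0 -65; 28.2 -11.6 0 0 0 -65; 28.2 -11.6 0 0 0 -65; 28.2 -11.6 0 0 0 -65; 28.2 -11.6 0 0 0 -65; 28.2 -11.6 0 0 0 -65' -1 60
cat > to.py <<'E'
import sys; from h import *
from scipy.spatial.transform import Rotation as R
s=observe(); M=R.from_rotvec(s["ee_rot"]).as_matrix()
for a in sys.argv[1:]:
    x,y,z,yaw=map(float,a.split(","))
    y_=np.radians(yaw); T=np.c_[[np.cos(y_),np.sin(y_),0],[np.sin(y_),-np.cos(y_),0],[0,0,-1]]
    print((M.T@(np.array([x,y,z])-s["tool_pos"])/10).round(2),np.degrees(R.from_matrix(M.T@T).as_rotvec()).round(2))
print(s["time_s"],s["tool_pos"].round(1),M[:,0].round(3),s["q"].round(2),s["wrist_force"].round(1),s["grip_width"])
E
python3 to.py 500,0,230,140
```

```text
time_s: 1.03
tool_pos: [397.0, -395.1, 231.1]
ee_rot: [-2.402, -2.024, 0.0]
wrist_force: [-0.5, -0.2, -0.3]
grip_width: 85.3
finger_force: 0.0
[40.69  3.45  0.12] [-1.000e-02 -1.000e-02 -5.976e+01]
1.0333 [ 397.  -395.1  231.1] [0.17  0.986 0.   ] [-1.02 -0.02 -0.03  1.56 -0.    0.72] [-0.5 -0.2 -0.3] 85.26508773676794
```

```bash
python3 -m inch '20 1.7 0 0 0 -30; 40.7 3.4 0 0 0 -60; 40.7 3.4 0 0 0 -60; 40.7 3.4 0 0 0 -60; 40.7 3.4 0 0 0 -60; 40.7 3.4 0 0 0 -60; 40.7 3.4 0 0 0 -60; 40.7 3.4 0 0 0 -60; 40.7 3.4 0 0 0 -60; 40.7 3.4 0 0 0 -60'
python3 to.py 386,227,120,179.2
```

```text
time_s: 1.87
tool_pos: [501.9, 0.5, 231.4]
ee_rot: [1.082, 2.949, 0.0]
wrist_force: [0.8, -0.0, -0.4]
grip_width: 85.5
finger_force: 0.0
[23.5   9.78 11.14] [ 2.000e-02  2.000e-02 -3.949e+01]
1.8667 [5.019e+02 5.000e-01 2.314e+02] [-0.763  0.647 -0.   ] [-0.26 -0.2  -0.19  1.57  0.    0.44] [ 0.8 -0.  -0.4] 85.46117032103777
```

```bash
python3 -m inch '23.5 9.8 11.1 0 0 -39.5; 23.5 9.8 11.1 0 0 -39.5; 23.5 9.8 11.1 0 0 -39.5; 23.5 9.8 11.1 0 0 -39.5; 23.5 9.8 11.1 0 0 -39.5; 23.5 9.8 11.1 0 0 -39.5; 23.5 9.8 11.1 0 0 -39.5; 23.5 9.8 11.1 0 0 -39.5; 23.5 9.8 11.1 0 0 -39.5; 23.5 9.8 11.1 0 0 -39.5'
python3 to.py 386,227,15,179.2
python3 - <<'E'
from h import *
g=get_image("scene"); crop(g,"s2.png",240,100,440,330,2.5)
E
```

```text
time_s: 2.7
tool_pos: [386.3, 224.3, 120.7]
ee_rot: [0.024, 3.141, -0.0]
wrist_force: [0.6, 0.0, 0.2]
grip_width: 85.5
finger_force: 0.0
[ 0.04  0.27 10.57] [-0.02  0.04 -0.09]
2.7 [386.3 224.3 120.7] [-1.     0.015 -0.001] [ 0.23 -0.37 -0.54  1.4  -0.    0.25] [0.6 0.  0.2] 85.48146853490437
```

View pics/s2.png

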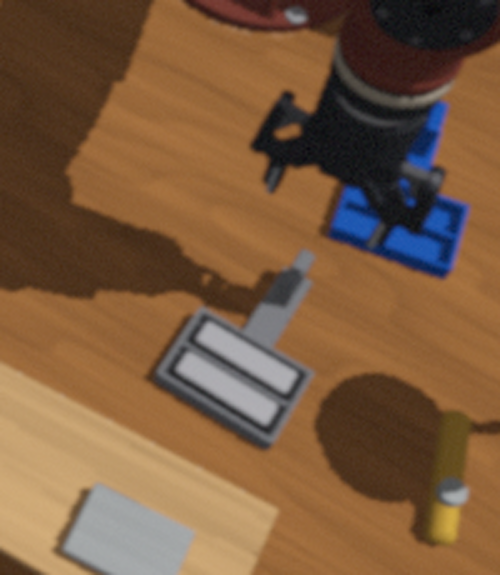

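The scene crop shows the open fingers, tips at crop (272,185) and (375,240), straddling the fin at (300,265) once height is accounted for. The blue tray is clear of them. Next I descend and close.

```bash
python3 -m inch '0 0.2 3 0 0 0; 0 0.2 5.5 0 0 0; 0 0.2 7.5 0 0 0; 0 0.2 9 0 0 0; 0 0.2 10 0 0 0; 0 0.2 10.5 0 0 0; 0 0.2 10.5 0 0 0; 0 0.2 10.5 0 0 0; 0 0.2 10.5 0 0 0' -1 60
python3 -m inch '0 0 0 0 0 0; 0 0 0 0 0 0; 0 0 0 0 0 0; 0 0 0 0 0 0; 0 0 0 0 0 0; 0 0 0 0 0 0; 0 0 0 0 0 0; 0 0 0 0 0 0; 0 0 0 0 0 0; 0 0 0 0 0 0' 1 60
python3 to.py 403,14,15.5,184 562,25,15.5,184
```

```text
time_s: 3.5
tool_pos: [386.7, 227.0, 16.5]
ee_rot: [0.021, 3.14, 0.001]
wrist_force: [0.7, 0.5, 0.3]
grip_width: 85.3
finger_force: 0.0
time_s: 4.33
tool_pos: [385.8, 226.9, 15.4]
ee_rot: [0.02, 3.141, -0.0]
wrist_force: [-1.1, -0.7, 3.8]
grip_width: 13.2
finger_force: 59.2
[ -1.99 -21.27  -0.  ] [-0.01  0.01 -4.73]
[-17.87 -19.97  -0.  ] [-0.01  0.01 -4.73]
4.3333 [385.8 226.9  15.4] [-1.     0.013 -0.   ] [ 0.24 -0.3  -0.68  1.19 -0.    0.25] [-1.1 -0.7  3.8] 13.221200308892623
```

The fin is gripped: width is 13 mm and force is 59 N. Next I slide it sideways to a spot in front of the gap, turning it square to the plank.

```bash
python3 -m inch '0 -0.4 0 0 0 0; -0.1 -1.2 0 0 0 -0.3; -0.2 -2.2 0 0 0 -0.5; -0.3 -3.3 0 0 0 -0.7; -0.4 -4.4 0 0 0 -1; -0.5 -5.5 0 0 0 -1.2; -0.6 -6.6 0 0 0 -1.5; -0.7 -7.7 0 0 0 -1.7; -0.8 -8.8 0 0 0 -2; -0.9 -9.9 0 0 0 -2.2'
python3 -m inch '-0.1 -1.1 0 0 0 -0.3; -0.2 -2.2 0 0 0 -0.5; -0.3 -3.3 0 0 0 -0.8; -0.4 -4.4 0 0 0 -1; -0.5 -5.5 0 0 0 -1.3; -0.6 -6.6 0 0 0 -1.6; -0.7 -7.7 0 0 0 -1.9; -0.8 -8.8 0 0 0 -2.2; -0.9 -9.8 0 0 0 -2.4; -0.9 -10.2 0 0 0 -2.5'
python3 -m inch '-0.1 -0.8 0 0 0 0; -0.1 -0.8 0 0 0 0; -0.1 -0.8 0 0 0 0'
python3 to.py 562,25,15.5,184
python3 - <<'E'
from h import *
g=get_image("top"); crop(g,"t3.png",130,65,380,260,3)
g=get_image("scene"); crop(g,"s3.png",80,100,360,370,2)
E
```

```text
time_s: 5.17
tool_pos: [393.6, 127.8, 15.4]
ee_rot: [-0.042, 3.141, 0.002]
wrist_force: [-0.4, 4.4, 3.1]
grip_width: 13.3
finger_force: 59.2
time_s: 6.0
tool_pos: [405.3, 25.6, 15.4]
ee_rot: [-0.109, 3.139, 0.002]
wrist_force: [0.4, 5.1, 4.6]
grip_width: 13.0
finger_force: 59.5
time_s: 6.25
tool_pos: [406.8, 17.5, 15.4]
ee_rot: [-0.107, 3.139, -0.002]
wrist_force: [0.4, -3.8, 4.1]
grip_width: 13.2
finger_force: 59.3
[-15.53  -0.31  -0.  ] [-0.09  0.02 -0.09]
6.25 [406.8  17.5  15.4] [-0.998 -0.068 -0.   ] [-0.28 -0.45 -0.8   1.23 -0.   -0.35] [ 0.4 -3.8  4.1] 13.233442495822718
```

View pics/t3.png

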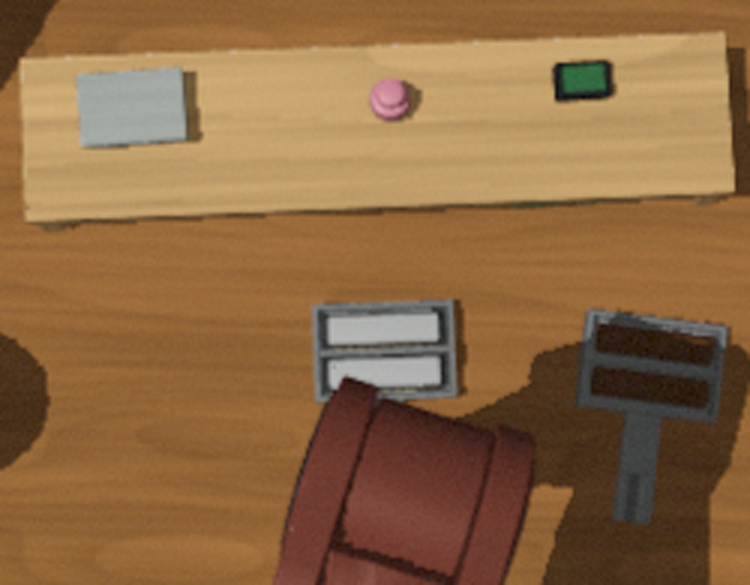

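View pics/s3.png

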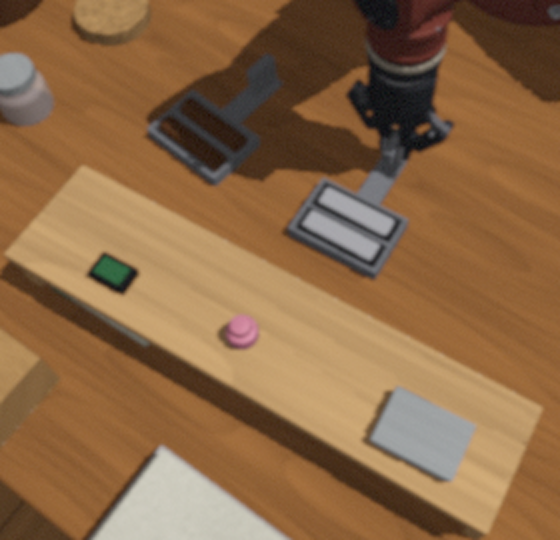

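The top crop shows the harmonica tray, corners (314,307), (456,299), (459,395), (318,402), level and nearly square in front of the plank. The spare tray is untouched. The scene crop shows the same, with nothing in the way. I measure the remaining offset next.

```bash
python3 - <<'E'
from h import *
g=get_image("top"); f=lambda x,y:((x+.5)/3-.5+130,(y+.5)/3-.5+65)
def q(P,z):
    c=np.array([world(g,f(*p),z) for p in P]); e=c[0]+c[3]-c[1]-c[2]
    print(np.linalg.norm(np.diff(c,axis=0),axis=1).round()); return c.mean(0)[:2],np.arctan2(-e[0],e[1])
t,a=q([(314,307),(456,299),(459,395),(318,402)],20); p,b=q([(21,60),(724,34),(734,192),(26,221)],78)
print(t,np.degrees(a),p,np.degrees(b))
d=p-t; c,s=np.cos(b),np.sin(b); print("plank frame x,y to go",c*d[0]+s*d[1],-s*d[0]+c*d[1])
th=np.radians(183.9); X=np.array([np.cos(th),np.sin(th)]);Y=np.array([np.sin(th),-np.cos(th)]);print("tool",X@d,Y@d)
E
```

```text
[117.  79. 116.]
[557. 128. 557.]
[522.53552379  23.55750399] 4.70995176414254 [694.82256148  35.15471546] 4.238345924304535
plank frame x,y to go 172.6729730963754 -1.1674889547052487
tool -172.67685665524053 -0.1477973830992563
```

```bash
python3 -m inch '-0.4 0 0 0 0 0; -1.2 0 0 0 0 0; -2.1 0 0 0 0 0; -3.0 0 0 0 0 0; -3.9 0 0 0 0 0; -4.8 0 0 0 0 0; -5.7 0 0 0 0 0; -6.6 0 0 0 0 0; -7.5 0 0 0 0 0; -8.3 0 0 0 0 0'
python3 -m inch '-0.8 0 0 0 0 0; -1.6 0 0 0 0 0; -2.5 0 0 0 0 0; -3.4 0 0 0 0 0; -4.3 0 0 0 0 0; -5.2 0 0 0 0 0; -6.1 0 0 0 0 0; -7.0 0 0 0 0 0; -7.8 0 0 0 0 0; -8.3 0 0 0 0 0'
python3 -m inch '0 0 0 0 0 0; 0 0 0 0 0 0; 0 0 0 0 0 0'
python3 to.py 572,29,15,184
python3 - <<'E'
from h import *
crop(get_image("scene"),"s4.png",80,100,360,370,2)
E
```

```text
time_s: 7.23
tool_pos: [487.9, 24.6, 15.4]
ee_rot: [0.11, -3.136, -0.0]
wrist_force: [-15.2, -1.1, 18.9]
grip_width: 13.3
finger_force: 61.4
time_s: 8.07
tool_pos: [571.1, 30.3, 15.5]
ee_rot: [0.11, -3.136, -0.0]
wrist_force: [-14.2, -1.1, 16.7]
grip_width: 13.3
finger_force: 61.1
time_s: 8.32
tool_pos: [571.8, 30.4, 15.5]
ee_rot: [0.11, -3.139, -0.0]
wrist_force: [-3.2, 0.1, 6.7]
grip_width: 13.2
finger_force: 60.2
[-0.01 -0.14  0.05] [ 0.02 -0.05  0.01]
8.3167 [571.8  30.4  15.5] [-0.998 -0.07   0.001] [-0.18  0.1  -0.3   1.17  0.   -0.25] [-3.2  0.1  6.7] 13.184013811242538
```

View pics/s4.png

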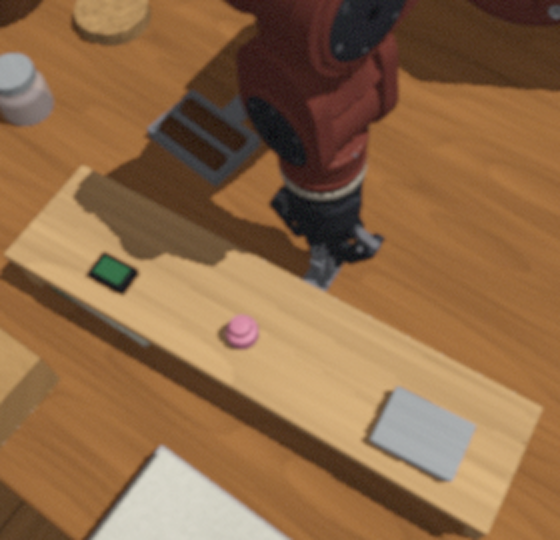

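The tray is under the plank, with only the handle showing at (320,268) in the crop. The hand is clear of the front edge. I release and go straight up.

```bash
python3 -m inch '0 0 0 0 0 0; 0 0 0 0 0 0; 0 0 0 0 0 0; 0 0 0 0 0 0; 0 0 0 0 0 0; 0 0 0 0 0 0; 0 0 0 0 0 0; 0 0 0 0 0 0; 0 0 0 0 0 0; 0 0 0 0 0 0' -1
python3 -m inch '0 0 -0.5 0 0 0; 0 0 -1.5 0 0 0; 0.5 0 -3 0 0 0; 1 0 -5 0 0 0; 2 0 -7.5 0 0 0; 3 0 -10 0 0 0; 5 0 -13 0 0 0; 7 0 -15 0 0 0; 9 0 -15 0 0 0; 11 0 -15 0 0 0'
python3 -m inch '-0 -4 0 0 0 0; 0 -8 0 0 0 0; 0 -12 0 0 0 0; 0 -16 0 0 0 0; 0 -19 0 0 0 0; 0 -20 0 0 0 0; 0 -20 0 0 0 0; 0 -20 0 0 0 0'
python3 - <<'E'
from h import *
crop(get_image("top"),"t5.png",130,65,380,260,3)
E
```

```text
time_s: 9.2
tool_pos: [572.2, 29.6, 15.3]
ee_rot: [-0.109, 3.14, -0.0]
wrist_force: [0.8, 0.7, -0.0]
grip_width: 85.4
finger_force: 0.0
time_s: 10.03
tool_pos: [462.7, 21.8, 168.1]
ee_rot: [-0.109, 3.136, -0.002]
wrist_force: [0.6, 0.5, 0.2]
grip_width: 85.7
finger_force: 0.0
time_s: 10.7
tool_pos: [476.3, -177.2, 165.9]
ee_rot: [-0.107, 3.14, 0.0]
wrist_force: [-0.1, 0.2, 0.4]
grip_width: 85.5
finger_force: 0.0
```

View pics/t5.png

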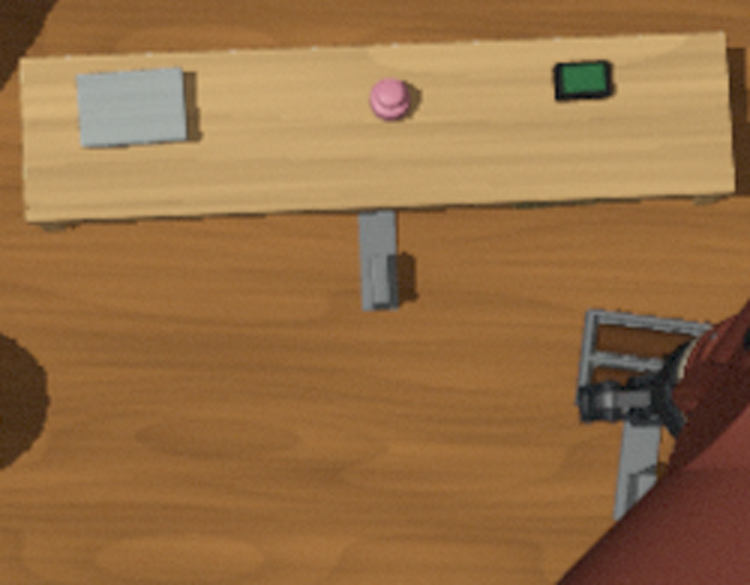

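Only the handle shows, from (378,212) to (380,308), square to the plank and near the middle. The tray itself is out of sight underneath. I check the position from the fin's end, then hand in.

```bash
python3 - <<'E'
from h import *
g=get_image("top"); f=lambda x,y:((x+.5)/3-.5+130,(y+.5)/3-.5+65)
b=np.radians(4.2); u=np.array([np.cos(b),np.sin(b)]); P=np.array([694.8,35.2])
e=world(g,f(380,309),6)[:2]; a=world(g,f(378,213),6)[:2]; d=a-e
print("yaw",np.degrees(np.arctan2(d[1],d[0])))
c=e+130*u-P; print(c@u, c@[-u[1],u[0]])
F=world(g,f(382,280),50)[:2]+110*u-P; print(F@u,F@[-u[1],u[0]])
if abs(c@u)<20 and abs(c@[-u[1],u[0]])<20: print(sign_off())
E
```

```text
yaw 2.759299050573627
-6.360188345497937 4.817055981390696
-8.123934610100108 2.967204965279888
the job is handed in; nothing more can be done
None
```

The harmonica tray is under the middle of the plank, about 7 mm short of centre front to back, 4 mm to one side and about 1.5° off square; it is released, the spare tray was left alone, and the job is handed in.

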